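# Release a spring-ejected bushing and stop it with the other finger

## Task

Press the red release key of the blue ejector fixture in the open drawer all the way down with one fingertip while your other fingertip stands in the track, so that it stops the bronze bushing that the spring shoots out before it runs off the open end. Finish while still holding: one finger keeps the key down and the other keeps the bushing stopped, standing in the track. Do not pick anything up, and leave the loose things around the fixture where they are.

Things in the scene. Friction and masses are not known exactly. Their poses are not given: they have to be found in the camera images.
- fixture: Blue ejector fixture, fixed in the left drawer (side walls 88 mm high): plate 156 x 104 mm, 16 mm high. Origin on the drawer floor midway between red key and stop point; x = direction in which the bushing is shot, y from the key (y = -27 mm) across to the track (centre line y = +27 mm), z up. Track from a spring housing (block 32 mm above the plate, x = -135 to -91 mm; the pusher rod sticks out 22 mm behind it) to the open end at x = +18 mm.
- track_gate (a point): point on the track floor under the steel gate, a low bar that rises 7.5 mm above the floor and holds the bushing back; fixed on the fixture at x = -35.5 mm, y = +27 mm. The gate sinks with the key, below the floor near full travel. The track floor is level, 16 mm above the drawer floor, 47 mm wide between rails 7 mm high.
- key_top (a point): centre of the red key's top face, 30 mm (fixture x) by 24 mm (fixture y). It is 37 mm above the drawer floor at rest and 28 mm fully pressed: still 12 mm above the track floor and 5 mm above the rails, so a second fingertip at the same height hangs free in the track.
- stop_point (a point): point on the track floor, on its centre line, 54 mm straight across (fixture y) from the key's centre, 60 mm down the track from the bushing's start; fixed. A good place for the other finger: fingertips 54 mm apart, centre to centre (8 mm more or less works), serve both.
- release_key (a joint): travel of the red key in m: 0 up, 0.009 fully down. Spring 3 N at the top, 6 N at the bottom; friction at the gate adds up to about 6 N until the gate lets go near the bottom.
- ejector (a joint): travel in m of the spring pusher behind the bushing: about 0 cocked, 0.060 fully out. It pushes with 6 N at 0, 3 N fully out, and goes on pushing a bushing that a finger has stopped. The bushing shoots out in about 0.1 s, too fast to be chased.
- bushing: loose bronze flanged bushing, about 0.11 kg, standing flange down in the track: flange 44 mm across, 6 to 8 mm high, body above it 32 mm across, 30 mm high in all. Origin at the centre of its TOP face, 46 mm above the drawer floor (its z axis points down). Starts at fixture x = -60 mm, y = +27 mm.
- bolt: bystander: loose hex bolt standing on its head, 24 x 27 mm, 61 mm high, origin at the centre of its underside
- tape: bystander: loose black roll of tape lying flat, 58 mm across, 18 mm high, origin at the centre of its underside
- step_block: bystander: loose dark stepped clamping block, 28 x 60 mm, 36 mm high, origin at the centre of its underside

How it is judged:
By the outcome, as a careful person would: the job done as asked, in the order asked, and still so for the second after the job is handed in, while the arm keeps its last pose, push and grip.
It also fails if it takes over 29 s, if anything falls off the work surface, if the arm or the gripper's body presses on something with over 40 N, if the wrist force passes 120 N, or if a joint passes its speed limit or range.

## Robot

A 7-joint arm with a two-finger parallel gripper is mounted at the origin on a cart in front of the work surface, level with it; the furniture and walls round the work are solid. World frame = base frame: x ahead of the robot, y to its left, z up, the work surface at z = 0. Lengths are in m, angles in rad, forces in N, time in s.
With the tool pointing down it reaches from about 0.4 to 0.9 m from the base axis. Payload 5.5 kg.
Tool frame: the origin (TCP) lies midway between the tips of the shut fingers; the grasp point (between the pads) lies 19 mm behind it; z points along the fingers, y is the line along which they close (so a half turn about z gives the same grasp; the last joint's range is limited). The gripper opens to 92 mm and grips with 3 to 60 N. Pads are 19 mm wide; open, the fingers measure 130 mm over their backs; the gripper's body (75 mm by 190 mm) begins 47 mm behind the grasp point.
Start: joints at [-0.885, 0.501, -0.427, 1.55, 0.221, 1.138, -0.21], TCP at [0.267, 0.593, 0.227] pointing down, gripper open.
Joint ranges: [-2.88, 2.88], [-0.31, 2.03], [-1.54, 1.56], [0.2, 2.42], [-1.41, 4.55], [0.19, 2.02], [-2.57, 2.57]. Speed limits (rad/s): [2.57, 2.57, 3.14, 3.14, 3.14, 3.14, 3.14].

## Interface

Orientations are given as a unit quaternion [x, y, z, w].
In Python, from workcell import sensors, vision, order gives the robot as it stands.
- The arm moves only by the tool send_rows, never from a script. Its argument "steps" is a list that holds one entry, the list of rows, each a list of 7 numbers: the shift along the tool's x, y, z in cm, then the turn, a rotation vector about the tool's x, y, z in degrees, then the opening in per cent of the stroke, from 0 (shut) to 100 (fully open). A call has exactly 5 rows; each row shifts and turns the commanded pose from where the row before left it, along the tool's axes as they then stand; what a row does not reach is not made up. A row lasts 1/10 s, in which the tool goes at most 50 mm and 8.59 degrees, less where a joint would pass 70% of its speed; a pose out of reach is approached as far as the arm can. A call is refused whole if a number of a shift passes 5 or a number of a turn 8.59, either way. A call with a gripper value outside its range is refused whole. The fingers move at their own pace and stop on an object; "newtons" is the grip in N (left out, the last holds). Time passes only in rows, so rows that do not move let the fingers close, or fill a call up. It gives the time, the measured TCP pose, the force, the opening and the grip force at its end, in the units of the state.
- sensors.sense(): the state, without advancing time (a new reading comes with each control period).
- vision.get_image(name): name is "scene" or "top" or "wrist"; returns the picture (400x640x3 uint8, red, green, blue); there is no depth.
- vision.camera_model(name): a dict with "vertical_fov" (degrees; the focal length in pixels is half the picture's height over the tangent of half this angle, whatever the lens; pixels are square), "cx", "cy" (the principal point, pixels), "view" (4x4, takes a point from world to camera coordinates); the wrist camera has in their place "hand_eye" (4x4, takes a point from camera to tool coordinates, whose origin is the TCP and whose axes are the flange's). Camera axes: x right, y down, z forward; pixel columns grow to the right and rows downward; lengths in m; the calibration is good to about 2 mm. A picture is of the moment at which its call begins: read the wrist's pose just before it. camera_model takes no time and is no camera call.
- order.close_job(): hands the job in; it is judged then, once.
The state is a dict: "clock": time; "qpos": joint angles; "dq": joint speeds; "tau": joint torques, N m; "position": TCP position; "orientation": TCP orientation; "contact_force": force on the tool from outside, world axes, zero at the start; "wrist_torque": the same for the moment, N m; "grip_width": opening from 0.0 (shut) to 1.0 (fully open); "grip_force": force on a finger pad.
Only numpy, scipy, OpenCV 4.12 (cv2) and the standard library are available. Lean on these libraries where they do the work, as an engineer would, in place of code of your own. Each camera call takes 0.05 s, during which the arm holds its last target. There are 200 camera calls.

## Working session

There is one attempt and no reset: what is moved stays moved. The work goes in short steps, Python scripts to look and compute and a tool call to move; the robot and the scene stay as the last step left them, time stands still between calls to the robot, and variables do not carry over. Pictures are saved under pics/ and viewed, at most 10 in all, crops included, and the job is handed in when it is done.

Besides the shell and the picture viewer there is one more tool, called after "Call:" in YAML: its name, and indented under it one key for each argument. send_rows: Moves the arm, as the interface text tells. Its arguments: {"type":"object","properties":{"steps":{"type":"array"},"newtons":{"type":"number"}},"required":["steps"]}

```bash
mkdir -p pics
cat > h.py <<'E'
import numpy as np, cv2
from workcell import sensors, vision, order
from scipy.spatial.transform import Rotation as R
def shot(n,f):
    s=sensors.sense(); im=np.array(vision.get_image(n)); cv2.imwrite('pics/'+f,im[:,:,::-1]); return s,im
def ray(n,uv,s=None):
    c=vision.camera_model(n); f=200/np.tan(np.radians(c['vertical_fov'])/2)
    d=np.array([(uv[0]-c['cx'])/f,(uv[1]-c['cy'])/f,1])
    if n=='wrist':
        T=np.eye(4);T[:3,:3]=R.from_quat(s['orientation']).as_matrix();T[:3,3]=s['position']; M=T@np.array(c['hand_eye'])
    else: M=np.linalg.inv(np.array(c['view']))
    return M[:3,3],M[:3,:3]@d
def onz(n,uv,z,s=None):
    o,d=ray(n,uv,s); return o+d*(z-o[2])/d[2]
def proj(n,p):
    c=vision.camera_model(n); f=200/np.tan(np.radians(c['vertical_fov'])/2)
    q=np.array(c['view'])@np.r_[p,1]; return f*q[0]/q[2]+c['cx'],f*q[1]/q[2]+c['cy']
def tri(r1,r2):
    A=np.c_[r1[1],-r2[1]]; t=np.linalg.lstsq(A,r2[0]-r1[0],rcond=None)[0]
    a=r1[0]+t[0]*r1[1]; b=r2[0]+t[1]*r2[1]; return (a+b)/2,np.linalg.norm(a-b)
E
python3 - <<'E'
from h import *
for n in ('scene','top','wrist'):
    s,im=shot(n,n+'0.png'); 
    c=vision.camera_model(n); print(n,c)
print(s)
a=[cv2.imread(f'pics/{n}0.png') for n in('top','wrist')]
E
```

```text
scene {'vertical_fov': 44.53645306202275, 'cx': 318.8838024959326, 'cy': 202.58628326797037, 'view': array([[ 0.85988252, -0.51048968,  0.00153084, -0.31986853],
       [-0.32799953, -0.5547841 , -0.7646116 ,  0.33847562],
       [ 0.39117562,  0.65697403, -0.64448953,  0.55254941],
       [ 0.        ,  0.        ,  0.        ,  1.        ]])}
top {'vertical_fov': 53.47694090183866, 'cx': 323.52671256186846, 'cy': 200.22612766556273, 'view': array([[ 1.43936792e-01, -9.89586874e-01,  1.35898047e-04,
         1.60321014e-01],
       [-9.68977937e-01, -1.40967071e-01, -2.03002566e-01,
         5.48808708e-01],
       [ 2.00907832e-01,  2.90878558e-02, -9.79178196e-01,
         8.03707470e-01],
       [ 0.00000000e+00,  0.00000000e+00,  0.00000000e+00,
         1.00000000e+00]])}
wrist {'vertical_fov': 68.09172857417643, 'cx': 322.33515713835754, 'cy': 198.6478302096221, 'hand_eye': array([[ 4.56258232e-04, -9.53251187e-01, -3.02178698e-01,
         8.17789151e-02],
       [ 9.99999801e-01,  3.03377850e-04,  5.52861092e-04,
         1.00202131e-03],
       [-4.35341169e-04, -3.02178890
[... 151 characters left out ...]
'qpos': array([-0.88479426,  0.50177983, -0.42682647,  1.55135911,  0.22079832,
        1.13831391, -0.21030979]), 'dq': array([ 0.00125945, -0.00297491, -0.0019429 , -0.00247326, -0.00090292,
       -0.0003692 ,  0.00068319]), 'tau': array([-1.03084321e-02, -5.67871964e+01, -5.83859101e+00, -2.79915118e+01,
       -6.92628650e-02,  2.44637090e-02,  3.47392029e-05]), 'position': array([0.26646405, 0.59216045, 0.22576194]), 'orientation': array([ 2.09801899e-01,  9.77743499e-01, -8.73471644e-04, -2.25106938e-04]), 'contact_force': array([-0.80328765, -0.29662916,  0.1461623 ]), 'wrist_torque': array([-0.02130706, -0.00840955, -0.01551713]), 'grip_force': 0.0, 'grip_width': 0.9956369971746648}
```

View pics/top0.png

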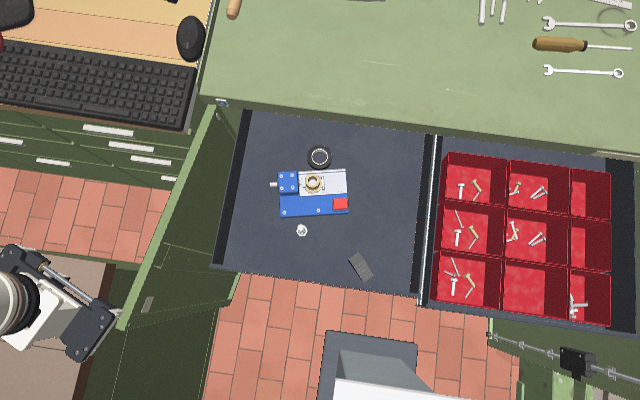

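View pics/scene0.png

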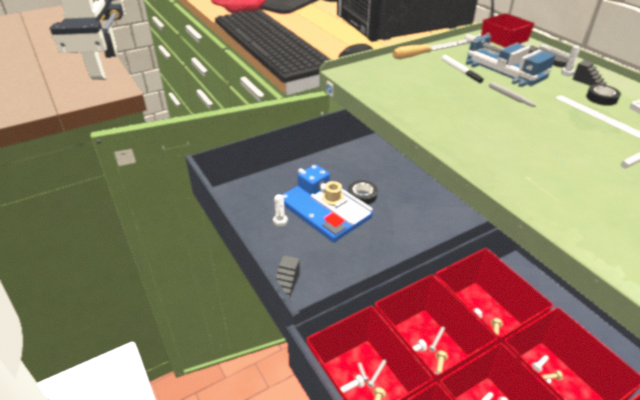

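View pics/wrist0.png

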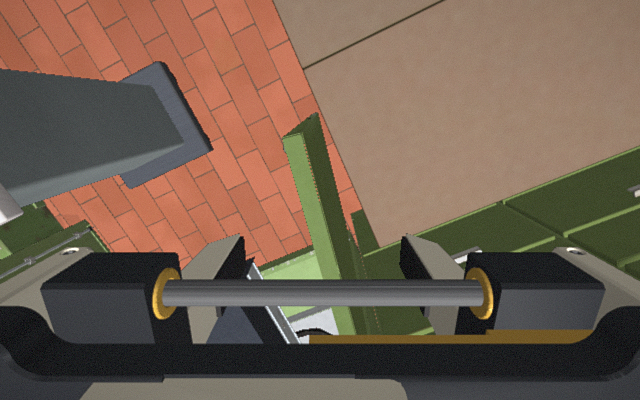

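The top view shows the fixture with its housing at (288,182), the bushing at (313,184) and the red key at (341,204). The bolt is at (302,230), the tape at (320,157) and the step block at (360,267). The scene view shows the key at (334,220) and the bushing at (333,190). The wrist view only sees floor, and a tall green door stands between the arm and the drawer.

Run:
```python
from h import *
def cen(f,box,fn):
    im=cv2.imread(f); x0,y0,x1,y1=box; h=cv2.cvtColor(im,cv2.COLOR_BGR2HSV)[y0:y1,x0:x1]
    m=fn(h).astype(np.uint8); n,l,st,c=cv2.connectedComponentsWithStats(m); k=1+np.argmax(st[1:,4]); 
    cnt=np.argwhere(l==k)[:,::-1]+[x0,y0]; return c[k]+[x0,y0],st[k],cv2.minAreaRect(cnt.astype(np.float32))
red=lambda h:((h[...,0]<8)|(h[...,0]>172))&(h[...,1]>150)&(h[...,2]>190)
blue=lambda h:(h[...,0]>100)&(h[...,0]<125)&(h[...,1]>150)
a=cen('pics/top0.png',(320,185,360,220),red); b=cen('pics/scene0.png',(315,205,355,235),red)
print(a,b); p,e=tri(ray('top',a[0]),ray('scene',b[0])); print('key',p,e)
bl=cen('pics/top0.png',(260,160,360,225),blue);print(bl)
fl=p[2]-.037
for n,uv in [('block top',(360,267)),('tape',(320,157)),('bolt',(302,230)),('bushing',(313,184))]: print(n,onz('top',uv,fl+.03))
for uv in [(121,330),(200,112),(215,98),(239,275),(245,110),(213,268)]: print('door/drawer',uv,onz('top',uv,0))
im=cv2.imread('pics/top0.png')[150:250,250:380]; cv2.imwrite('pics/c1.png',cv2.resize(im,None,fx=6,fy=6,interpolation=cv2.INTER_CUBIC)[:, :800])
print(proj('top',[.267,.593,.227]))
```

```text
(array([340.00769231, 203.26153846]), array([ 14,  13,  14,  11, 130], dtype=int32), ((340.030517578125, 203.2743682861328), (9.82840633392334, 13.030921936035156), 83.6598129272461)) (array([333.94594595, 219.52027027]), array([ 10,   8,  19,  14, 148], dtype=int32), ((333.7635192871094, 219.33108520507812), (15.80967903137207, 10.578535079956055), 35.537681579589844))
key [0.52291062 0.20123494 0.03309089] 0.0006739779280471562
(array([307.36132075, 204.7745283 ]), array([  20,   34,   69,   23, 1060], dtype=int32), ((313.4513244628906, 203.76991271972656), (21.552162170410156, 67.9824447631836), 86.18592071533203))
block top [0.39126688 0.1390033  0.02609089]
tape [0.62533405 0.26114894 0.02609089]
bolt [0.45287488 0.27594775 0.02609089]
bushing [0.55989055 0.26752206 0.02609089]
door/drawer (121, 330) [0.18461626 0.63178465 0.        ]
door/drawer (200, 112) [0.70448507 0.5668754  0.        ]
door/drawer (215, 98) [0.7456346  0.53819332 0.        ]
door/drawer (239, 275) [0.33642252 0.40091749 0.        ]
door/drawer (245, 110) [0.72529128 0.45995351 0.        ]
door/drawer (213, 268) [0.34317068 0.46120965 0.        ]
(np.float64(87.37256544117412), np.float64(297.8522328061698))
```

View pics/c1.png

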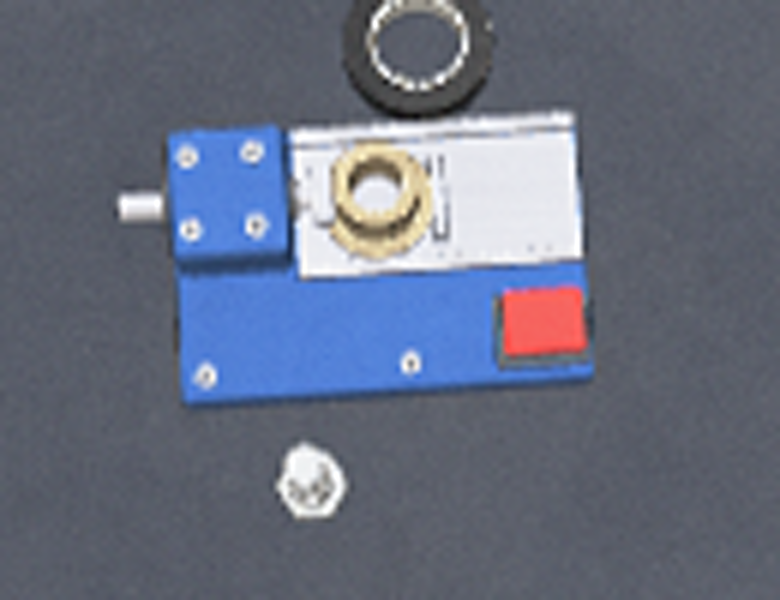

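The crop confirms the layout: key top centre at (340.5,203.5), plate long edges rising slightly to the right, and the bushing still behind the gate.

```bash
cat >> h.py <<'E'
def delta(goal,yaw_y,s=None):
    "tool-frame shift (cm) and rotvec (deg) to TCP goal, z down, tool y along world heading yaw_y"
    s=s or sensors.sense(); Rc=R.from_quat(s['orientation'])
    y=np.array([np.cos(yaw_y),np.sin(yaw_y),0]); z=np.array([0,0,-1.]); G=R.from_matrix(np.c_[np.cross(y,z),y,z])
    return Rc.inv().apply(np.array(goal)-s['position'])*100,(Rc.inv()*G).as_rotvec(degrees=True)
E
python3 - <<'E'
from h import *
C=lambda x,y:(250+(x-2.5)/6,150+(y-2.5)/6)
fl=.033-.037
for a,b,z in [((185,403),(593,380),.016),((290,128),(575,115),.023),((300,276),(582,258),.023),((502,353),(585,353),.037),((500,290),(580,288),.037),((180,260),(290,257),.048),((170,132),(275,126),.048)]:
    p,q=onz('top',C(*a),fl+z),onz('top',C(*b),fl+z); d=q-p; print(p[:2],q[:2],np.degrees(np.arctan2(d[1],d[0])),np.linalg.norm(d))
th=np.radians(-86)
for th in np.radians([-93,-90,-87]):
    o=np.array([.523,.2012])+.027*np.array([-np.sin(th),np.cos(th)])
    print(o,delta([*o,.2],th+np.pi/2),delta([*o,.2],th-np.pi/2))
print('base cam',np.linalg.inv(vision.camera_model('top')['view'])[:3,3])
E
```

```text
[0.47731818 0.32991764] [0.50816467 0.17894945] -78.45202704245504 0.15408730930858566
[0.5872421  0.30687903] [0.60807598 0.19957972] -79.01182935372283 0.1093032224710978
[0.53048712 0.2940371 ] [0.55274581 0.18948994] -77.98085741023527 0.10689039594127647
[0.50954521 0.21434645] [0.51395969 0.18400161] -81.72283649563464 0.0306642571308727
[0.53300619 0.21839008] [0.53803774 0.18908212] -80.25850663558042 0.02973672108291387
[0.52487459 0.33632758] [0.53181497 0.29647907] -80.1199517950767 0.040448395658682065
[0.5724704 0.3481162] [0.58037755 0.30984363] -78.32687076691936 0.039080851157405776
[0.549963   0.19978693] (array([-41.95232919, -24.15682883,   2.62575036]), array([-7.79663057e-02,  4.94917255e-02,  6.87755085e+01])) (array([-41.95232919, -24.15682883,   2.62575036]), array([-5.47784116e-02, -8.62946349e-02, -1.11224453e+02]))
[0.55   0.2012] (array([-41.89772353, -24.02644644,   2.62555559]), array([-7.88206215e-02,  4.71857013e-02,  6.57755092e+01])) (array([-41.89772353, -24.02644644,   2.62555559]), array([-5.29856755e-02, -8.85090983e-02, -1.14224452e+02]))
[0.549963   0.20261307] (array([-41.83636901, -23.89910057,   2.62536577]), array([-7.96295830e-02,  4.48812459e-02,  6.27755098e+01])) (array([-41.83636901, -23.89910057,   2.62536577]), array([-5.11329226e-02, -9.07214856e-02, -1.17224451e+02]))
base cam [0.34723631 0.2126374  0.89836062]
```

Call:
send_rows:
  steps:
    - [[-2, -1.2, -1, 0, 0, 0, 100], [-4.1, -2.3, -1, 0, 0, 0, 100], [-4.1, -2.3, -0.5, 0, 0, 0, 100], [-4.1, -2.3, 0, 0, 0, 0, 100], [-4.1, -2.3, 0, 0, 0, 0, 100]]

```text
clock: 0.65
position: [0.3927, 0.4208, 0.2518]
orientation: [0.21, 0.978, 0.0, 0.0]
contact_force: [0.8, -0.0, 0.0]
grip_width: 0.995
grip_force: 0.0
```

Call:
send_rows:
  steps:
    - [[-4.1, -2.3, 0, 0, 0, 0, 70], [-4.1, -2.3, 0, 0, 0, 0, 38], [-4.1, -2.3, 0, 0, 0, 0, 38], [-4.1, -2.3, 0, 0, 0, 0, 38], [-4.1, -2.3, 0, 0, 0, 0, 38]]

```text
clock: 1.15
position: [0.5323, 0.2317, 0.2516]
orientation: [0.21, 0.978, -0.0, -0.0]
contact_force: [1.6, 0.1, 0.1]
grip_width: 0.612
grip_force: 0.0
```

Call:
send_rows:
  steps:
    - [[0, 0, 0, 0, 0, 8, 38], [0, 0, 0, 0, 0, 8, 38], [0, 0, 0, 0, 0, 8, 38], [0, 0, 0, 0, 0, 8, 38], [0, 0, 0, 0, 0, 8, 38]]

```text
clock: 1.65
position: [0.5313, 0.2333, 0.2513]
orientation: [0.534, 0.845, -0.0, -0.0]
contact_force: [-0.6, 1.1, 0.1]
grip_width: 0.38
grip_force: 0.0
```

Run:
```python
from h import *
s=sensors.sense();print(s['clock'],s['position'],s['contact_force'],s['grip_width'],s['qpos'])
th=np.radians(-78.6); print(delta([.5495,.2065,.12],th+np.pi/2,s))
```

```text
1.65 [0.53131691 0.23327919 0.25133545] [-0.59092889  1.05418868  0.07284347] 0.380371995541087 [-0.32500474  0.326664   -0.16832287  1.71102453  0.05989646  1.10971247
 -0.06729856]
(array([-3.20085946,  0.50214395, 13.13277737]), array([-4.61706646e-02, -1.03991495e-03,  1.40392898e+01]))
```

Call:
send_rows:
  steps:
    - [[-1, 0.3, 2, 0, 0, 7, 38], [-1, 0, 2, 0, 0, 7, 38], [-0.7, 0, 2, 0, 0, 0, 38], [0, 0, 1.5, 0, 0, 0, 38], [0, 0, 0, 0, 0, 0, 38]]

```text
clock: 2.15
position: [0.5414, 0.2089, 0.1742]
orientation: [0.631, 0.776, -0.002, -0.001]
contact_force: [0.1, -0.7, 0.9]
grip_width: 0.376
grip_force: 0.0
```

Run:
```python
from h import *
s,im=shot('wrist','w1.png');print(s['clock'],s['position'],s['grip_width'])
th=np.radians(-78.6); print(delta([.5495,.2065,.12],th+np.pi/2,s))
shot('top','t1.png')
```

```text
2.15 [0.54141818 0.20893962 0.17419398] 0.375784024447451
(array([-0.4010346 ,  0.76721772,  5.41600358]), array([-0.27478178,  0.03291309,  0.39844873]))
```

View pics/w1.png

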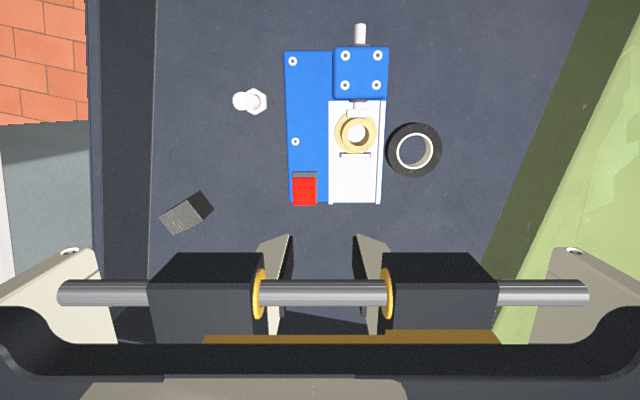

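The wrist view shows the key at (304,190), the bushing at (356,132), the track's open end at y≈203, and the fingertips at about (291,235) and (355,235).

```bash
cat >> h.py <<'E'
def wproj(pt):
    c=vision.camera_model('wrist'); f=200/np.tan(np.radians(c['vertical_fov'])/2)
    q=np.linalg.inv(np.array(c['hand_eye']))@np.r_[pt,1]; return (f*q[0]/q[2]+c['cx']).round(1),(f*q[1]/q[2]+c['cy']).round(1)
def redc(im,area=60):
    h=cv2.cvtColor(im,cv2.COLOR_RGB2HSV); m=(((h[...,0]<6)|(h[...,0]>174))&(h[...,1]>200)&(h[...,2]>200)).astype(np.uint8)
    n,l,st,c=cv2.connectedComponentsWithStats(m); return [(c[i],st[i]) for i in range(1,n) if st[i,4]>area]
E
python3 - <<'E'
from h import *
s=sensors.sense(); s['position']
im=cv2.imread('pics/w1.png')[:,:,::-1].copy()
for y in (-.0365,-.0268,-.0173,.0173,.0268,.0365): print(y,[wproj([x,y,0]) for x in (-.0095,.0095)])
r=redc(im); print(r)
for k,st in r:
  p,e=tri(ray('wrist',k,s),ray('top',(340,203.3))); print(p,e, onz('wrist',k,.033,s))
fl=-.004
for n,uv,z in [('tr open L',(329.5,203.5),.016),('tr open R rail',(381,203.5),.023),('house BL',(333,98),.048),('house BR',(388,99.5),.048),('plate TL',(285,52),.016),('plate BL',(291.5,203),.016),('railR top',(385,101),.023),('key tl',(293,177),.037),('key bl',(293.5,206),.037),('key br',(316.5,205),.037),('bush hole',(357,132),.046)]:
  print(n,onz('wrist',uv,fl+z,s).round(4))
g=cv2.cvtColor(im[200:345,180:450],cv2.COLOR_RGB2BGR); cv2.imwrite('pics/c2.png',cv2.resize(g,None,fx=2.9,fy=2.9))
E
```

```text
-0.0365 [(np.float64(260.2), np.float64(265.2)), (np.float64(258.1), np.float64(236.5))]
-0.0268 [(np.float64(276.2), np.float64(265.3)), (np.float64(274.7), np.float64(236.5))]
-0.0173 [(np.float64(292.0), np.float64(265.3)), (np.float64(291.0), np.float64(236.5))]
0.0173 [(np.float64(349.3), np.float64(265.3)), (np.float64(350.2), np.float64(236.5))]
0.0268 [(np.float64(365.0), np.float64(265.3)), (np.float64(366.5), np.float64(236.5))]
0.0365 [(np.float64(381.1), np.float64(265.3)), (np.float64(383.1), np.float64(236.5))]
[(array([303.58175559, 190.88468158]), array([293, 178,  22,  27, 581], dtype=int32))]
[0.52491422 0.20070081 0.02657279] 0.0010901341524610646 [0.52538281 0.2022505  0.033     ]
tr open L [0.5573 0.1874 0.012 ]
tr open R rail [0.6133 0.2015 0.019 ]
house BL [0.5354 0.2995 0.044 ]
house BR [0.5859 0.3088 0.044 ]
plate TL [0.4806 0.3327 0.012 ]
plate BL [0.5144 0.179  0.012 ]
railR top [0.5884 0.3082 0.019 ]
key tl [0.5117 0.2148 0.033 ]
key bl [0.5179 0.1833 0.033 ]
key br [0.542  0.1896 0.033 ]
bush hole [0.565  0.2739 0.042 ]
```

View pics/c2.png

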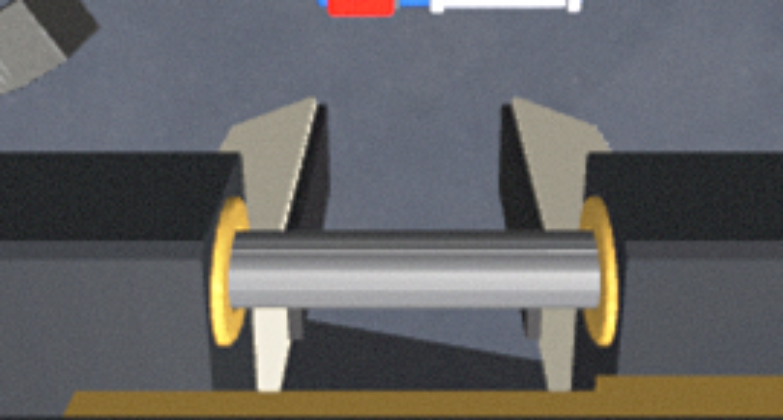

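Call:
send_rows:
  steps:
    - [[-0.4, 1.1, 2, 0, 0, 0, 48], [0, 0, 3, 0, 0, 0, 48], [0, 0, 3, 0, 0, 0, 48], [0, 0, 2.5, 0, 0, 0, 48], [0, 0, 0.5, 0, 0, 0, 48]]

```text
clock: 2.75
position: [0.5534, 0.2079, 0.0649]
orientation: [0.63, 0.776, -0.001, -0.001]
contact_force: [-0.1, -0.3, -0.2]
grip_width: 0.481
grip_force: 0.0
```

Call:
send_rows:
  steps:
    - [[0, 0, 0, 0, 0, 0, 48], [0, 0, 0, 0, 0, 0, 48], [0, 0, 0, 0, 0, 0, 48], [0, 0, 0, 0, 0, 0, 48], [0, 0, 0, 0, 0, 0, 48]]

```text
clock: 3.25
position: [0.5554, 0.208, 0.0676]
orientation: [0.631, 0.776, 0.001, 0.0]
contact_force: [-0.1, -0.0, -0.2]
grip_width: 0.48
grip_force: 0.0
```

Run:
```python
from h import *
s,im=shot('wrist','w2.png');print(s['clock'],s['position'],s['grip_width'],s['contact_force'])
th=np.radians(-78); print(delta([.5525,.2075,.06],th+np.pi/2,s)); print(redc(im))
for y in (-.0221,-.041): print([wproj([x,y,0]) for x in (-.0095,.0095)])
s2,i2=shot('scene','s2.png'); cv2.imwrite('pics/s2c.png',cv2.resize(i2[130:260,240:420,::-1],None,fx=4,fy=4))
```

```text
3.25 [0.55539103 0.20799706 0.0676317 ] 0.47974399840669457 [-0.09912712 -0.02135354 -0.17266929]
(array([ 0.01013776, -0.29426429,  0.76274832]), array([ 0.08280745, -0.0158144 , -0.22224399]))
[(array([274.28412538, 223.88270981]), array([256, 209,  36,  40, 989], dtype=int32))]
[(np.float64(284.0), np.float64(265.3)), (np.float64(282.8), np.float64(236.5))]
[(np.float64(252.7), np.float64(265.2)), (np.float64(250.4), np.float64(236.5))]
```

View pics/w2.png

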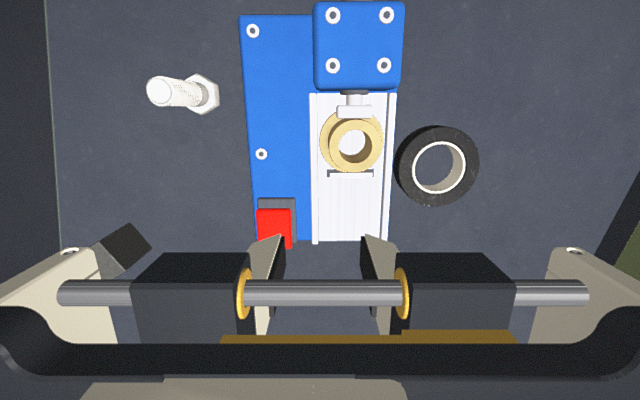

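View pics/s2c.png

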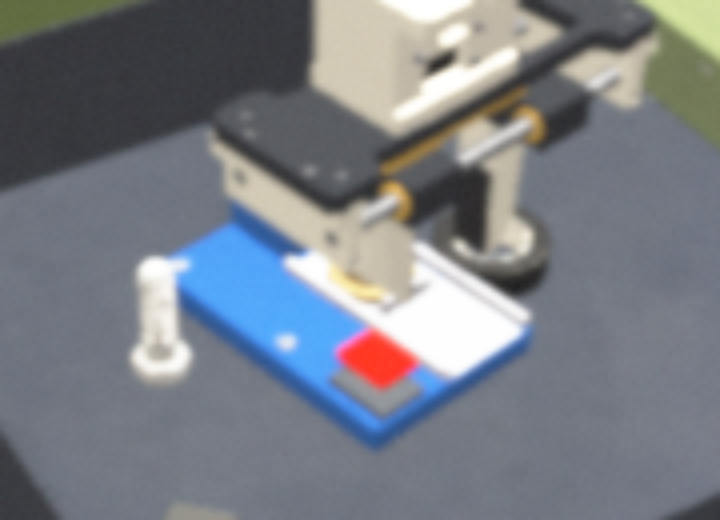

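The wrist view shows the key spanning columns 256–291 and rows 209–248 under the left finger, with the bushing still behind the gate. The scene crop shows the fingers hovering above the fixture with the key still up.

Run:
```python
from h import *
s=sensors.sense(); s1=dict(s); s1['position']=np.array([.5414,.2089,.1742]); s1['orientation']=np.array([.6306,.7761,-.002,-.001])
for a,b in [((293,178),(256.5,209)),((316,178),(291,209))]:
    print('keycorner',tri(ray('wrist',a,s1),ray('wrist',b,s)))
Rc=R.from_quat(s['orientation'])
for z in (.026,.033):
  for n,uv,dz in [('ktl',(256.5,209),0),('ktr',(291,209),0),('kbl',(258,248),0),('trackL',(313,242),-.014),('trackR',(388,240),-.014),('bush',(354,143),.009)]:
    p=onz('wrist',uv,z+dz,s); print(n,p.round(4),'tool mm',(Rc.inv().apply(p-s['position'])*1000).round(1))
```

```text
keycorner (array([0.5097046 , 0.21405346, 0.0367882 ]), np.float64(0.0009177713067347893))
keycorner (array([0.53265456, 0.21890247, 0.03691003]), np.float64(0.0010788186757459276))
ktl [0.5076 0.2101 0.026 ] tool mm [ 11.9 -46.   41.2]
ktr [0.5318 0.2151 0.026 ] tool mm [ 11.9 -21.4  41.2]
kbl [0.513  0.1797 0.026 ] tool mm [-19.  -47.   41.2]
trackL [0.5531 0.1861 0.012 ] tool mm [-20.9  -6.4  55.2]
trackR [0.6109 0.2    0.012 ] tool mm [-19.1  53.   55.2]
bush [0.5637 0.2706 0.035 ] tool mm [59.7 21.2 32.2]
ktl [0.5088 0.2128 0.033 ] tool mm [ 14.4 -44.4  34.2]
ktr [0.532  0.2177 0.033 ] tool mm [ 14.4 -20.6  34.2]
kbl [0.5139 0.1835 0.033 ] tool mm [-15.4 -45.3  34.2]
trackL [0.5527 0.1895 0.019 ] tool mm [-17.5  -6.1  48.2]
trackR [0.6085 0.2029 0.019 ] tool mm [-15.8  51.3  48.2]
bush [0.5627 0.2713 0.042 ] tool mm [60.5 20.4 25.2]
```

Call:
send_rows:
  steps:
    - [[0, -0.5, 0, 0, 0, 0, 48], [0, 0, 1, 0, 0, 0, 48], [0, 0, 1, 0, 0, 0, 48], [0, 0, 0.8, 0, 0, 0, 48], [0, 0, 0, 0, 0, 0, 48]]

```text
clock: 3.85
position: [0.5491, 0.2064, 0.037]
orientation: [0.631, 0.776, -0.001, -0.001]
contact_force: [0.4, 0.3, 0.8]
grip_width: 0.477
grip_force: 0.3
```

Call:
send_rows:
  steps:
    - [[0, 0, 0.3, 0, 0, 0, 48], [0, 0, 0.2, 0, 0, 0, 48], [0, 0, 0.2, 0, 0, 0, 48], [0, 0, 0, 0, 0, 0, 48], [0, 0, 0, 0, 0, 0, 48]]

```text
clock: 4.35
position: [0.5497, 0.2066, 0.0319]
orientation: [0.631, 0.776, -0.0, -0.0]
contact_force: [-3.1, 0.2, 4.1]
grip_width: 0.481
grip_force: 2.0
```

Call:
send_rows:
  steps:
    - [[0, 0, 0.2, 0, 0, 0, 48], [0, 0, 0.2, 0, 0, 0, 48], [0, 0, 0.2, 0, 0, 0, 48], [0, 0, 0, 0, 0, 0, 48], [0, 0, 0, 0, 0, 0, 48]]

```text
clock: 4.85
position: [0.5502, 0.206, 0.0279]
orientation: [0.631, 0.776, -0.0, 0.0]
contact_force: [-6.0, -3.8, 20.3]
grip_width: 0.481
grip_force: 12.5
```

Call:
send_rows:
  steps:
    - [[0, 0, 0.2, 0, 0, 0, 48], [0, 0, 0.2, 0, 0, 0, 48], [0, 0, 0, 0, 0, 0, 48], [0, 0, 0, 0, 0, 0, 48], [0, 0, 0, 0, 0, 0, 48]]

```text
clock: 5.35
position: [0.5505, 0.2061, 0.0274]
orientation: [0.631, 0.776, -0.0, 0.001]
contact_force: [-13.2, -7.6, 49.5]
grip_width: 0.477
grip_force: 26.5
```

Run:
```python
from h import *
s,im=shot('wrist','w3.png');print(s['clock'],s['position'],s['contact_force'],s['wrist_torque'])
s2,i2=shot('scene','s3.png')
a=cv2.resize(im[:260,200:440,::-1],None,fx=2,fy=2); b=cv2.resize(i2[150:250,270:400,::-1],None,fx=3.1,fy=3.1)
a=cv2.resize(a,(443,480));c=np.zeros((480,800,3),np.uint8);c[:,:443]=a;b=cv2.resize(b,(357,275));c[:275,443:]=b;cv2.imwrite('pics/c3.png',c)
```

```text
5.35 [0.55050426 0.20608004 0.0273612 ] [-13.24206968  -7.64311256  49.47669629] [-1.93860075  4.41384893 -0.08131373]
```

View pics/c3.png

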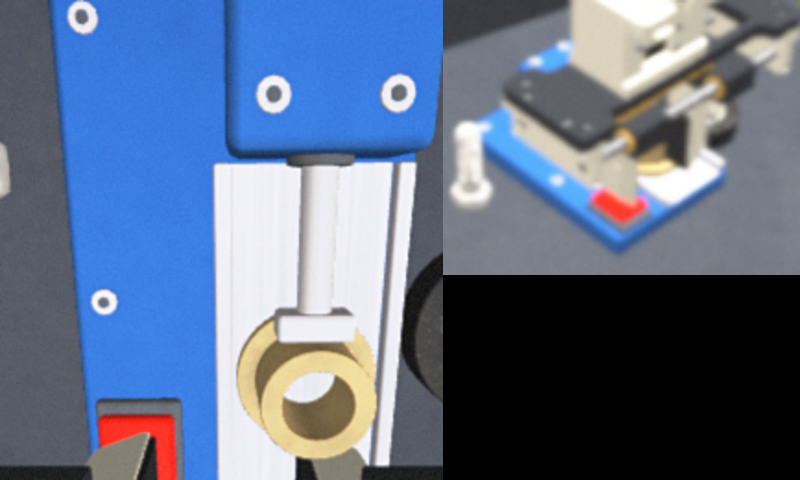

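The bushing has been shot out and stopped against the track finger, and the key is down under the other finger. I'll ease the push from 49 N to about 30 N and check that it holds.

Call:
send_rows:
  steps:
    - [[0, 0, -0.15, 0, 0, 0, 48], [0, 0, -0.1, 0, 0, 0, 48], [0, 0, 0, 0, 0, 0, 48], [0, 0, 0, 0, 0, 0, 48], [0, 0, 0, 0, 0, 0, 48]]

```text
clock: 5.95
position: [0.5503, 0.206, 0.0277]
orientation: [0.631, 0.776, -0.0, 0.0]
contact_force: [-8.6, -5.4, 31.7]
grip_width: 0.483
grip_force: 18.1
```

Call:
send_rows:
  steps:
    - [[0, 0, 0, 0, 0, 0, 48], [0, 0, 0, 0, 0, 0, 48], [0, 0, 0, 0, 0, 0, 48], [0, 0, 0, 0, 0, 0, 48], [0, 0, 0, 0, 0, 0, 48]]

```text
clock: 6.45
position: [0.5503, 0.2061, 0.0277]
orientation: [0.631, 0.776, -0.0, 0.0]
contact_force: [-9.2, -4.9, 31.7]
grip_width: 0.48
grip_force: 18.1
```

Run:
```python
from h import *
s,im=shot('wrist','w4.png');print(s['clock'],s['position'],s['contact_force'])
a=cv2.imread('pics/w3.png').astype(int);b=im[:,:,::-1].astype(int); d=np.abs(a-b).max(2); print(np.mean(d>40), redc(im), redc(a[:,:,::-1].astype(np.uint8)))
cv2.imwrite('pics/c4.png',cv2.resize(im[100:300,200:440,::-1],None,fx=3,fy=3))
```

```text
6.45 [0.55030873 0.20605038 0.02771986] [-9.17414979 -4.87037885 31.73055246]
0.00313671875 [(array([279.97783572, 240.77574967]), array([254, 226,  42,  45, 767], dtype=int32))] [(array([279.51052632, 240.60131579]), array([254, 226,  41,  45, 760], dtype=int32))]
```

View pics/c4.png

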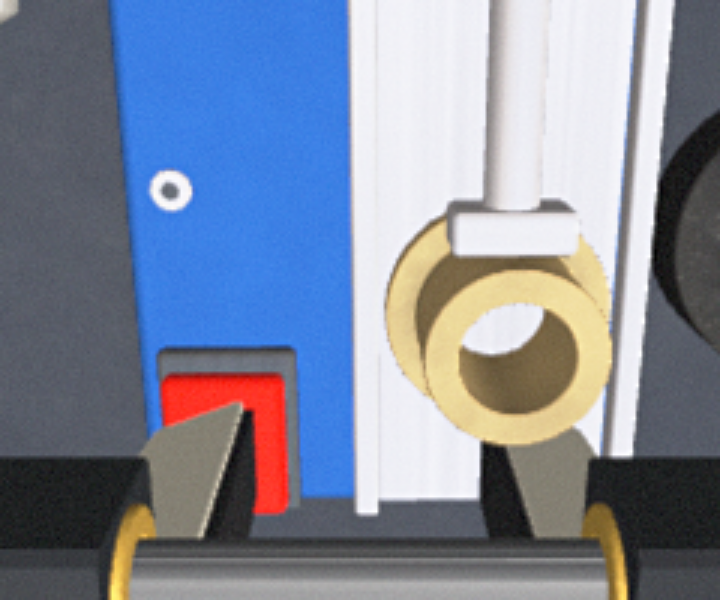

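The picture shows the key down under the left finger, which lies inside the key's outline. The bushing is held between the pusher and the right finger standing in the track. The force holds steady at about 32 N, so I'm handing in.

```bash
python3 -c "
from workcell import order; print(order.close_job())"
```

```text
the job is handed in; nothing more can be done
None
```

The job is handed in: one fingertip holds the red key down at about 32 N, and the other stands in the track holding the bushing stopped before the open end.

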